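# Click the filter wheel on to green

## Robot

A 7-joint arm with a two-finger parallel gripper is mounted at the origin on a cart in front of the work surface, level with it; the furniture and walls round the work are solid. World frame = base frame: x ahead of the robot, y to its left, z up, the work surface at z = 0. Lengths are in m, angles in rad, forces in N, time in s.
With the tool pointing down it reaches from about 0.425 to 0.95 m from the base axis. Payload 4.7 kg.
Tool frame: the origin (TCP) lies midway between the tips of the shut fingers; the grasp point (between the pads) lies manip.grip_point_offset behind it (manip.grip_point_offset is the distance from the TCP to the grasp point, in m); z points along the fingers, y is the line along which they close (so a half turn about z gives the same grasp; the last joint's range is limited). The gripper opens to 87 mm and grips with 3 to 60 N. Pads are 19 mm wide; open, the fingers measure 117 mm over their backs; the gripper's body (75 mm by 190 mm) begins 51 mm behind the grasp point.
Start: joints at [-1.252, 0.469, -0.049, 1.532, 0.024, 1.141, -0.082], TCP at [0.23, 0.635, 0.223] pointing down, gripper open.
Joint ranges: [-2.59, 2.59], [-0.33, 1.99], [-1.39, 1.29], [0.1, 2.45], [-1.04, 4.18], [0.21, 1.99], [-2.66, 2.66]. Speed limits (rad/s): [2.57, 2.57, 3.14, 3.14, 3.14, 3.14, 3.14].

## Interface

Orientations are given as [roll, pitch, yaw] about the fixed x, y, z axes, in that order (R = Rz(yaw) Ry(pitch) Rx(roll)).
In Python, from bench import read_state, imaging, manip, search_frame, outline_of, tip_of gives the robot as it stands. The module is installed in compiled form; this text tells all that it offers.
- The arm moves only by the tool apply_moves, never from a script. Its argument "commands" is a list of rows, each an object of numbers: "tx", "ty", "tz": the shift along the tool's x, y, z each as a share of 0.15 m, from -1 to 1; "rx", "ry", "rz": the turn, a rotation vector about the tool's x, y, z each as a share of 90 degrees, from -1 to 1. A call has 1 to 5 rows; each row is the pose to reach, as a shift and turn from the pose commanded when the call began, along the tool's axes at that moment; what a row does not reach only later rows make up. A row lasts 1/8 s, in which the tool goes at most 62.5 mm and 10.7 degrees, less where a joint would pass 70% of its speed; a pose out of reach is approached as far as the arm can. A call with a number of a shift or a turn outside -1 to 1 is refused whole. A call with a gripper value outside its range is refused whole. "jaw" is the gripper command: -1 is fully open, 1 is shut, values between are in proportion, set as the call begins (left out, the last holds). The fingers move at their own pace and stop on an object; "squeeze" is the grip in N (left out, the last holds). Time passes only in rows, so rows that repeat a pose let the fingers close. It gives the time, the measured TCP pose, the force, the opening and the grip force at its end, in the units of the state.
- read_state(): the state, without advancing time (a new reading comes with each control period).
- imaging.get_image(name): name is "side" or "top" or "wrist"; returns a dict with "frame" (384x512x3 uint8, red, green, blue), "K" (3x3 intrinsics, pixels), "position" and "rotation" of the camera in the world; the wrist camera has in their place "tool_from_camera" (4x4, takes a point from camera to tool coordinates, whose origin is the TCP and whose axes are the flange's). Camera axes: x right, y down, z forward; pixel columns grow to the right and rows downward; lengths in m; the calibration is good to about 2 mm. A picture is of the moment at which its call begins: read the wrist's pose just before it. There is no depth.
- manip.sign_off(): hands the job in; it is judged then, once.
Trained networks look in a picture, given as the dict that the camera call returned (one of the last four; its "shot" number tells which), for a name from the list of things; names that differ only in an ending like _2 or _b are one class to them, and where a whole thing is asked for, a point or a joint stands for the part that bears it (a point fixed in the world has none). Each returns a list of dicts, best first, with "conf" (0 to 1); they miss things now and then, are a little off and sometimes report something else, mostly with a low value. They report only what shows in the picture. A call takes as long as a camera call.
- search_frame(name, picture): "xyz" ([x, y, z] in m, in world coordinates, good to about 4 mm: the middle of the surface that is visible of it).
- outline_of(name, picture): "region" (384x512 bool, what is visible of it).
- tip_of(name, picture): "xyz" ([x, y, z] in m, in world coordinates, good to about 4 mm: a listed point, or the origin of a listed thing).
The state is a dict: "time": time; "joint_positions": joint angles; "qd": joint speeds; "tau": joint torques, N m; "tcp_pos": TCP position; "ee_rot": TCP orientation; "ft_force": force on the tool from outside, world axes, zero at the start; "torque": the same for the moment, N m; "grip_width": opening from 0.0 (shut) to 1.0 (fully open); "gripper_force": force on a finger pad.
Only numpy, scipy, OpenCV 4.12 (cv2) and the standard library are available. Lean on these libraries where they do the work, as an engineer would, in place of code of your own. Each camera call takes 0.05 s, during which the arm holds its last target. There are 200 camera calls.

## Task

Bring the green filter of the filter wheel into the beam opening at the top: with a fingertip, flick the tab on top of the wheel's rim over to the right (clockwise as seen from the robot), one click at a time, letting the wheel come to rest after each click, and stop at green without running past it. Press gently, do not shift or lift the loose things round it, and end clear of the wheel.

Things in the scene. Friction and masses are not known exactly. Their poses are not given: they have to be found in the camera images.
- stand: Fixed stand of the filter wheel. Origin: on the table under the wheel's centre; x along the axle (away from the robot at yaw 0), y to the left in the wheel's plane, z up; yaw within 0.35. Foot 100 x 120 x 12 mm. Black casing behind the wheel (x = 12 to 38 mm, 72 mm wide, up to z = 144 mm); in front a thin strap with a ring, the beam opening, round the top filter (up to z = 147 mm).
- wheel_hub (a point): Fixed centre of the wheel, 105 mm above the table: a grey disc, radius 46 mm, 10 mm thick, in the stand's y-z plane, free to turn both ways. Six coloured filters 60 degrees apart, each with a rim tab of its colour: a radial block 9 mm thick, 18 mm wide along the axle, out to 70 mm from the hub. The gaps between tabs are clear down to the disc.
- tab_place (a point): Fixed point of the stand, 163 mm above the table: the centre of the tab at the top (which spans z = 151 to 175 mm). Push its left side level to the right, fingertip at about z = 157 mm: 3 to 6 N starts it; after about 30 mm (30 degrees) the wheel snaps on by itself and the next tab comes up behind the finger, so leave straight up; short of that it springs back. 40 mm of push is ample and makes one click only.
- green_tab (a point): Centre of the green tab, which turns with the wheel, 58 mm from the hub; the green filter is straight inward from it. Only when this tab is at tab_place is the green filter in the opening.
- wheel (a joint): Wheel angle (rad). 0 = green filter in the opening; grows as the top of the wheel moves to the right (stand's -y). A spring catch holds it every 60 degrees (1.047 rad, one click) with a tab exactly at the top: yellow -4.19, red -3.14, blue -2.09, white -1.05, green 0. It starts at rest at yellow or red, 4 or 3 clicks short.
- objective_40: Loose bystander: white microscope lens with a blue ring, 26 mm across, 48 mm tall, origin at its foot.
- filter_cube: Loose bystander: black cube with a round green glass, 41 x 36 x 41 mm, origin under its centre.
- dish_b: Loose bystander: clear round dish with lid, 55 mm across, 14 mm tall, origin under its centre.
- lab_timer: Loose bystander: white digital timer, 70 x 62 x 18 mm, origin under its centre.

How it is judged:
By the outcome, as a careful person would: the job done as asked, in the order asked, and still so for the second after the job is handed in, with the robot touching nothing.
It also fails if it takes over 58 s, if anything falls off the work surface, if the arm or the gripper's body presses on something with over 40 N, if the wrist force passes 120 N, or if a joint passes its speed limit or range.

## Working session

There is one attempt and no reset: what is moved stays moved. The work goes in short steps, Python scripts to look and compute and a tool call to move; the robot and the scene stay as the last step left them, time stands still between calls to the robot, and variables do not carry over. Pictures are saved under pics/ and viewed, at most 10 in all, crops included, and the job is handed in when it is done.

Besides the shell and the picture viewer there is one more tool, called after "Emit:" as name(argument=value, ...), one argument or row to a line, values as JSON. apply_moves: Moves the arm, as the interface text tells. Shift numbers are shares of 0.15 m and turn numbers shares of 90 degrees, none past 1 either way. Its arguments: {"type":"object","properties":{"commands":{"type":"array","items":{"type":"object","properties":{"tx":{"type":"number"},"ty":{"type":"number"},"tz":{"type":"number"},"rx":{"type":"number"},"ry":{"type":"number"},"rz":{"type":"number"}}}},"jaw":{"type":"number"},"squeeze":{"type":"number"}},"required":["commands"]}

```bash
mkdir -p pics; python3 - <<'E'
from bench import *
import cv2,numpy as np
s=read_state();print(s['time'],s['tcp_pos'],s['ee_rot'],s['ft_force'],s['grip_width'])
ims=[]
for c in ('side','top'):
    p=imaging.get_image(c);ims.append(p['frame']);print(c,p['position'].tolist() if hasattr(p['position'],'tolist') else p['position'])
    for n in('stand','wheel_hub','tab_place','green_tab'):
        print(n,[(np.round(d['xyz'],4),round(d['conf'],2)) for d in tip_of(n,p)[:2]])
    for n in('objective_40','filter_cube','dish_b','lab_timer'):
        print(n,[(np.round(d['xyz'],3),round(d['conf'],2)) for d in tip_of(n,p)[:2]])
    cv2.imwrite(f'pics/{c}0.png',p['frame'][:,:,::-1])
E
```

```text
0.0 [0.22982686 0.63400222 0.22146273] [-3.13955706e+00  8.53628349e-05  2.79384654e+00] [ 0.33172251 -0.47486037  0.56550998] 0.9983697779226179
side [0.43936002904251253, 0.7380407156287141, 0.4854735947297747]
stand [(array([ 0.5128, -0.0683,  0.002 ]), 0.58)]
wheel_hub [(array([ 0.5098, -0.0679,  0.1041]), 0.64)]
tab_place [(array([ 0.5065, -0.0632,  0.1652]), 0.95)]
green_tab [(array([ 0.5073, -0.1203,  0.0754]), 0.78)]
objective_40 [(array([0.404, 0.046, 0.003]), 0.76), (array([ 0.509, -0.072,  0.004]), 0.51)]
filter_cube [(array([ 0.442, -0.193,  0.   ]), 0.56)]
dish_b [(array([0.537, 0.051, 0.002]), 0.96), (array([ 0.439, -0.189, -0.004]), 0.58)]
lab_timer []
top [0.3806658230010812, -0.00688935707384361, 0.9935213527355272]
stand [(array([ 5.063e-01, -6.870e-02, -1.000e-04]), 0.67)]
wheel_hub [(array([ 0.5093, -0.0658,  0.1044]), 0.65)]
tab_place [(array([ 0.5115, -0.068 ,  0.1623]), 0.89)]
green_tab [(array([ 0.5106, -0.1148,  0.0785]), 0.73)]
objective_40 [(array([ 0.405,  0.045, -0.004]), 0.49)]
filter_cube [(array([ 0.438, -0.188,  0.003]), 0.79)]
dish_b [(array([ 0.536,  0.052, -0.001]), 0.69)]
lab_timer [(array([ 0.524, -0.219, -0.001]), 0.92)]
```

View pics/side0.png

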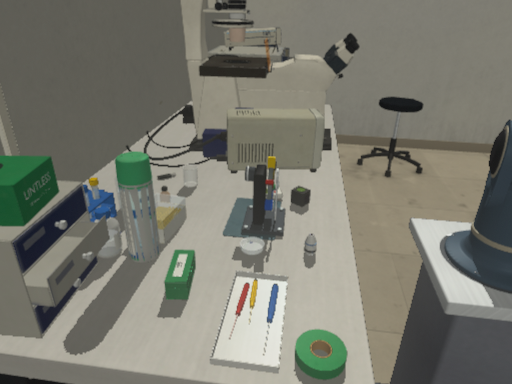

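View pics/top0.png

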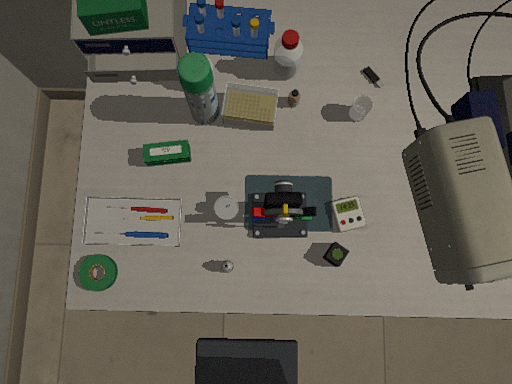

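The side view shows the stand with the yellow tab up at (271,162), and in the top view yellow is at (285,209), red is left at (258,212) and green is right at (308,217). Green sits 120° to the right, so it needs 4 clicks. Next I measure the yellow tab by triangulation and work out the stand's yaw.

```bash
cat > h.py <<'E'
from bench import *
import cv2,numpy as np
def cam(p):
    R=np.array(p['rotation']);t=np.array(p['position'])
    return np.array(p['K']),R,t
def ray(p,uv):
    K,R,t=cam(p);d=R@np.linalg.inv(K)@[uv[0],uv[1],1];return t,d/np.linalg.norm(d)
def tri(rays):
    A=sum(np.eye(3)-np.outer(d,d) for t,d in rays);b=sum((np.eye(3)-np.outer(d,d))@t for t,d in rays)
    return np.linalg.solve(A,b)
def proj(p,X):
    K,R,t=cam(p);c=K@(R.T@(np.array(X)-t));return c[:2]/c[2]
def blob(p,lo,hi,X,r=25):
    h=cv2.cvtColor(p['frame'],cv2.COLOR_RGB2HSV);m=cv2.inRange(h,lo,hi)
    u,v=proj(p,X);k=np.zeros_like(m);cv2.circle(k,(int(u),int(v)),r,255,-1);m&=k
    ys,xs=np.nonzero(m);return (xs.mean(),ys.mean(),len(xs)) if len(xs) else None
E
python3 - <<'E'
from h import *
s=imaging.get_image('side');t=imaging.get_image('top')
X=[.51,-.067,.163]
bs=[blob(p,(20,120,90),(35,255,255),X,14) for p in(s,t)];print(bs)
print(tri([ray(p,b) for p,b in zip((s,t),bs)]), [proj(p,X) for p in (s,t)])
u,v=proj(t,X).astype(int)
for n in('stand','filter_cube'):
    for d in outline_of(n,t)[:1]: print(n,cv2.minAreaRect(np.argwhere(d['region'])[:,::-1].astype(np.float32)),d['conf'])
cv2.imwrite('pics/top1.png',cv2.resize(t['frame'][v-50:v+50,u-65:u+65,::-1],None,fx=6,fy=6,interpolation=cv2.INTER_CUBIC));print(u,v)
E
```

```text
Traceback (most recent call last):
  File "h.py", line 15, in blob
    u,v=proj(p,X);k=np.zeros_like(m);cv2.circle(k,(int(u),int(v)),r,255,-1);m&=k
        ~~~~^^^^^
  File "h.py", line 12, in proj
    K,R,t=cam(p);c=K@(R.T@(np.array(X)-t));return c[:2]/c[2]
                   ~^^~~~~~~~~~~~~~~~~~~~~
ValueError: matmul: Input operand 1 does not have enough dimensions (has 0, gufunc core with signature (n?,k),(k,m?)->(n?,m?) requires 1)
```

```bash
sed -i "s/R=np.array(p\['rotation'\]);/R=np.array(p['rotation']); R=R if R.ndim==2 else Rotation.from_euler('xyz',R).as_matrix();/; 1i from scipy.spatial.transform import Rotation" h.py
python3 - <<'E'
from h import *
s=imaging.get_image('side');t=imaging.get_image('top')
print(np.array(t['rotation']))
X=[.51,-.067,.163]
bs=[blob(p,(20,120,90),(35,255,255),X,14) for p in(s,t)];print(bs)
print(tri([ray(p,b) for p,b in zip((s,t),bs)]), [proj(p,X) for p in (s,t)])
u,v=proj(t,X).astype(int)
for n in('stand','filter_cube'):
    for d in outline_of(n,t)[:1]: print(n,cv2.minAreaRect(np.argwhere(d['region'])[:,::-1].astype(np.float32)),d['conf'])
cv2.imwrite('pics/top1.png',cv2.resize(t['frame'][v-50:v+50,u-65:u+65,::-1],None,fx=6,fy=6,interpolation=cv2.INTER_CUBIC));print(u,v)
E
```

```text
[-2.95688076 -0.00979994 -1.54994372]
[(np.float64(271.36559139784947), np.float64(161.69892473118279), 93), (np.float64(285.1224489795918), np.float64(208.6122448979592), 49)]
[ 0.51153521 -0.07017838  0.15931976] [array([271.56221653, 160.69013564]), array([283.56637439, 209.56697912])]
stand ((284.0, 208.5), (57.0, 64.0), 90.0) 0.78
filter_cube ((335.6922607421875, 254.46153259277344), (18.859806060791016, 20.52390480041504), 33.690067291259766) 0.92
283 209
```

View pics/top1.png

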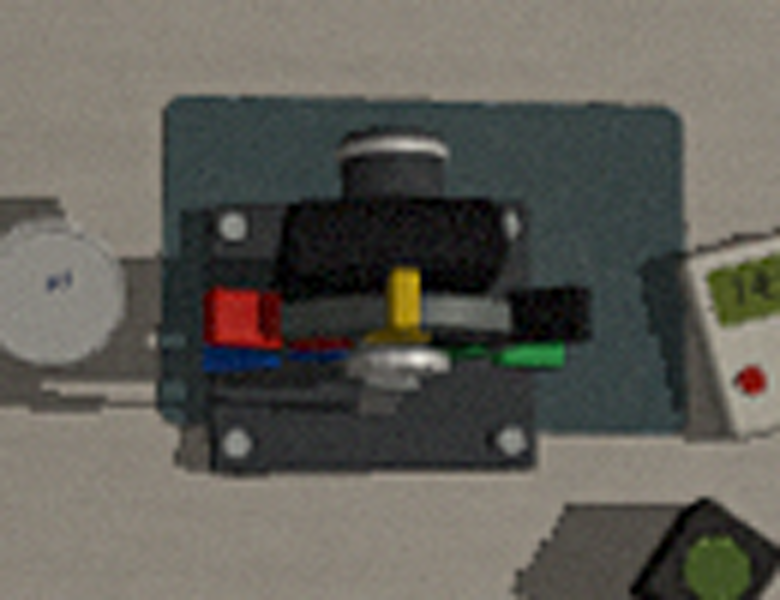

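The stand's yaw is about 0.03 rad (bolts at (236,444) and (512,440) in the crop) and the tab is at about (0.511, -0.069). The space above the wheel is free. I'll approach high with the fingers shut and the pad width along the push direction.

Emit:
apply_moves(
  commands=[
    {"tz":-0.15},
    {"tx":-0.5,"ty":-0.5,"tz":-0.2,"rz":0.12},
    {"tx":-0.8,"ty":-0.8,"tz":-0.2,"rz":0.24},
    {"tx":-1,"ty":-1,"tz":-0.2,"rz":0.36},
    {"tx":-1,"ty":-1,"tz":-0.2,"rz":0.45},
  ],
  jaw=1,
  squeeze=10,
)

```text
$.commands[0]: bad value
```

Emit:
apply_moves(
  commands=[
    {"tx":0,"ty":0,"tz":-0.15,"rx":0,"ry":0,"rz":0},
    {"tx":-0.5,"ty":-0.5,"tz":-0.2,"rx":0,"ry":0,"rz":0.12},
    {"tx":-0.8,"ty":-0.8,"tz":-0.2,"rx":0,"ry":0,"rz":0.24},
    {"tx":-1,"ty":-1,"tz":-0.2,"rx":0,"ry":0,"rz":0.36},
    {"tx":-1,"ty":-1,"tz":-0.2,"rx":0,"ry":0,"rz":0.45},
  ],
  jaw=1,
  squeeze=10,
)

```text
time: 1.82
tcp_pos: [0.3223, 0.4386, 0.2531]
ee_rot: [3.141, 0.001, 2.077]
ft_force: [-0.7, 0.3, -0.6]
grip_width: 0.515
gripper_force: 0.0
```

Emit:
apply_moves(
  commands=[
    {"tx":-0.4,"ty":0,"tz":0,"rx":0,"ry":0,"rz":0.1},
    {"tx":-0.8,"ty":0,"tz":0,"rx":0,"ry":0,"rz":0.2},
    {"tx":-1,"ty":0,"tz":0,"rx":0,"ry":0,"rz":0.3},
    {"tx":-1,"ty":0,"tz":0,"rx":0,"ry":0,"rz":0.3},
  ],
  jaw=1,
)

```text
time: 2.33
tcp_pos: [0.3953, 0.3098, 0.253]
ee_rot: [3.141, -0.0, 1.611]
ft_force: [-0.4, -0.5, 1.0]
grip_width: 0.068
gripper_force: 0.0
```

Emit:
apply_moves(
  commands=[
    {"tx":-0.4,"ty":0.3,"tz":0,"rx":0,"ry":0,"rz":0},
    {"tx":-0.8,"ty":0.6,"tz":0,"rx":0,"ry":0,"rz":0},
    {"tx":-1,"ty":0.68,"tz":0,"rx":0,"ry":0,"rz":0},
  ],
)

```text
time: 2.7
tcp_pos: [0.5036, 0.1674, 0.2527]
ee_rot: [3.141, -0.001, 1.621]
ft_force: [0.2, 0.6, 0.6]
grip_width: 0.001
gripper_force: 0.0
```

Emit:
apply_moves(
  commands=[
    {"tx":-0.4,"ty":0,"tz":0,"rx":0,"ry":0,"rz":0},
    {"tx":-0.8,"ty":0,"tz":0,"rx":0,"ry":0,"rz":0},
    {"tx":-1,"ty":0,"tz":0,"rx":0,"ry":0,"rz":0},
    {"tx":-1,"ty":0,"tz":0,"rx":0,"ry":0,"rz":0},
  ],
)

```text
time: 3.2
tcp_pos: [0.5096, 0.0159, 0.2527]
ee_rot: [3.141, -0.0, 1.614]
ft_force: [0.4, 0.7, -1.0]
grip_width: 0.005
gripper_force: 0.0
```

```bash
python3 - <<'E'
from h import *
s=read_state();p=imaging.get_image('wrist');T=np.array(p['tool_from_camera'])
R=Rotation.from_euler('xyz',s['ee_rot']).as_matrix();p['rotation']=R@T[:3,:3];p['position']=s['tcp_pos']+R@T[:3,3]
X=[.511,-.069,.17]
print(s['time'],s['tcp_pos'],s['ee_rot'],s['ft_force'],s['grip_width'],p['position'])
b=blob(p,(20,120,90),(35,255,255),X,60);print(proj(p,X),b)
if b:
    for z in(.16,.175):
        t,d=ray(p,b);print(z,t+d*(z-t[2])/d[2])
cv2.imwrite('pics/w0.png',p['frame'][:,:,::-1])
E
```

```text
3.2 [0.50957978 0.01590228 0.25274326] [ 3.14102405e+00 -1.89897216e-04  1.61434151e+00] [ 0.41050851  0.65724717 -1.02159813] 0.00534335635180915 [0.50748952 0.09059854 0.41446448]
[251.31933058 286.51836588] None
```

View pics/w0.png

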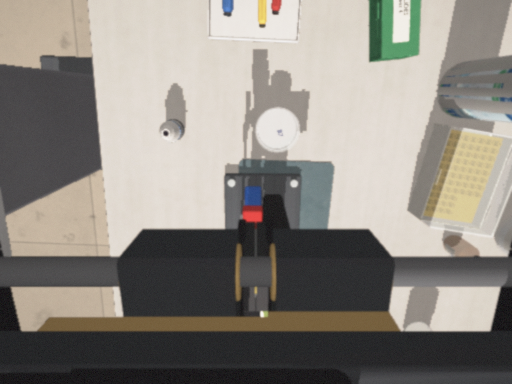

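The wrist view shows the fingers hiding the yellow tab and red at (254,213), in line with the fingers at x≈0.51. The dish and lens are clear of the path. I'll go down left of the tab.

Emit:
apply_moves(
  commands=[
    {"tx":-0.34,"ty":0,"tz":0,"rx":0,"ry":0,"rz":0},
    {"tx":-0.34,"ty":0,"tz":0.2,"rx":0,"ry":0,"rz":0},
    {"tx":-0.34,"ty":0,"tz":0.45,"rx":0,"ry":0,"rz":0},
    {"tx":-0.34,"ty":0,"tz":0.63,"rx":0,"ry":0,"rz":0},
    {"tx":-0.34,"ty":0,"tz":0.63,"rx":0,"ry":0,"rz":0},
  ],
)

```text
time: 3.88
tcp_pos: [0.5105, -0.0312, 0.1561]
ee_rot: [-3.137, -0.001, 1.62]
ft_force: [-0.0, 0.1, -0.2]
grip_width: 0.007
gripper_force: 0.0
```

Emit:
apply_moves(
  commands=[
    {"tx":-0.05,"ty":0,"tz":0,"rx":0,"ry":0,"rz":0},
    {"tx":-0.09,"ty":0,"tz":0,"rx":0,"ry":0,"rz":0},
    {"tx":-0.12,"ty":0,"tz":0,"rx":0,"ry":0,"rz":0},
    {"tx":-0.15,"ty":0,"tz":0,"rx":0,"ry":0,"rz":0},
    {"tx":-0.18,"ty":0,"tz":0,"rx":0,"ry":0,"rz":0},
  ],
)

```text
time: 4.5
tcp_pos: [0.5133, -0.0605, 0.1585]
ee_rot: [3.141, -0.001, 1.616]
ft_force: [0.1, 2.2, 2.7]
grip_width: 0.004
gripper_force: 1.7
```

Emit:
apply_moves(
  commands=[
    {"tx":-0.05,"ty":0,"tz":0,"rx":0,"ry":0,"rz":0},
    {"tx":-0.1,"ty":0,"tz":0,"rx":0,"ry":0,"rz":0},
    {"tx":-0.14,"ty":0,"tz":0,"rx":0,"ry":0,"rz":0},
    {"tx":-0.18,"ty":0,"tz":0,"rx":0,"ry":0,"rz":0},
    {"tx":-0.22,"ty":0,"tz":0,"rx":0,"ry":0,"rz":0},
  ],
)

```text
time: 5.12
tcp_pos: [0.5142, -0.0949, 0.158]
ee_rot: [-3.141, 0.0, 1.615]
ft_force: [-0.5, -0.9, 0.1]
grip_width: 0.007
gripper_force: 0.0
```

Emit:
apply_moves(
  commands=[
    {"tx":0,"ty":0,"tz":0,"rx":0,"ry":0,"rz":0},
    {"tx":0,"ty":0,"tz":0,"rx":0,"ry":0,"rz":0},
  ],
)

```text
time: 5.38
tcp_pos: [0.5143, -0.0939, 0.158]
ee_rot: [-3.142, -0.0, 1.616]
ft_force: [-0.6, -0.3, 0.2]
grip_width: 0.007
gripper_force: 0.0
```

```bash
cat > look.py <<'E'
from h import *
s=read_state();print(s['time'],np.round(s['tcp_pos'],4),np.round(s['ee_rot'],3),np.round(s['ft_force'],1))
for c in('side','top'):
    p=imaging.get_image(c)
    for n in('green_tab','tab_place'): print(c,n,[(np.round(d['xyz'],3),round(d['conf'],2)) for d in tip_of(n,p)[:1]])
    h=cv2.cvtColor(p['frame'],cv2.COLOR_RGB2HSV);u,v=proj(p,[.511,-.069,.163]).astype(int)
    print('top tab rgb',np.median(p['frame'][v-2:v+3,u-1:u+3].reshape(-1,3),axis=0))
    for n,lo,hi in(('yel',(20,120,90),(35,255,255)),('red',(0,150,80),(6,255,255)),('blu',(105,150,60),(125,255,255)),('grn',(45,150,50),(75,255,255))):
        b=blob(p,lo,hi,[.511,-.069,.12],32);print(c,n,b and np.round(b))
    u,v=proj(p,[.511,-.069,.12]).astype(int)
    cv2.imwrite(f'pics/{c}_t{s["time"]:.1f}.png',cv2.resize(p['frame'][v-50:v+50,u-60:u+60,::-1],None,fx=5,fy=5,interpolation=cv2.INTER_CUBIC))
E
python3 look.py; ls pics
```

```text
5.375 [ 0.5143 -0.0939  0.158 ] [-3.142 -0.     1.616] [-0.6 -0.3  0.2]
side green_tab []
side tab_place [(array([ 0.508, -0.063,  0.167]), 0.93)]
top tab rgb [124.  38.  32.]
side yel [275. 166.   6.]
side red [271. 162.  72.]
side blu [269. 182.  20.]
side grn None
top green_tab [(array([ 0.508, -0.064,  0.046]), 0.53)]
top tab_place [(array([ 0.512, -0.068,  0.162]), 0.75)]
top tab rgb [29.5 35.  39. ]
top yel None
top red None
top blu [259. 212. 117.]
top grn None
side0.png
side_t5.4.png
top0.png
top1.png
top_t5.4.png
w0.png
```

One click made: red is now at the top. Now straight up, back left, down.

Emit:
apply_moves(
  commands=[
    {"tx":0,"ty":0,"tz":-0.15,"rx":0,"ry":0,"rz":0},
    {"tx":0,"ty":0,"tz":-0.28,"rx":0,"ry":0,"rz":0},
    {"tx":0,"ty":0,"tz":-0.28,"rx":0,"ry":0,"rz":0},
    {"tx":0.2,"ty":0,"tz":-0.28,"rx":0,"ry":0,"rz":0},
    {"tx":0.41,"ty":0,"tz":-0.28,"rx":0,"ry":0,"rz":0},
  ],
)

```text
time: 6.3
tcp_pos: [0.5109, -0.0321, 0.1991]
ee_rot: [-3.14, -0.0, 1.614]
ft_force: [-0.1, 0.5, 0.4]
grip_width: 0.006
gripper_force: 0.0
```

Emit:
apply_moves(
  commands=[
    {"tx":0,"ty":0,"tz":0,"rx":0,"ry":0,"rz":0},
    {"tx":0,"ty":0,"tz":0.14,"rx":0,"ry":0,"rz":0},
    {"tx":0,"ty":0,"tz":0.28,"rx":0,"ry":0,"rz":0},
    {"tx":0,"ty":0,"tz":0.28,"rx":0,"ry":0,"rz":0},
  ],
)

```text
time: 6.8
tcp_pos: [0.51, -0.0335, 0.1563]
ee_rot: [-3.137, 0.001, 1.614]
ft_force: [-0.7, -0.2, 0.6]
grip_width: 0.004
gripper_force: 0.0
```

```bash
python3 look.py
```

```text
6.8 [ 0.51   -0.0335  0.1563] [-3.137e+00  1.000e-03  1.614e+00] [-0.7 -0.2  0.6]
side green_tab [(array([ 0.509, -0.068,  0.046]), 0.64)]
side tab_place [(array([ 0.508, -0.066,  0.165]), 0.55)]
top tab rgb [42. 42. 40.]
side yel [275. 166.   7.]
side red [274. 163.   1.]
side blu [269. 182.  21.]
side grn None
top green_tab []
top tab_place []
top tab rgb [61. 71. 79.]
top yel [310. 211.  67.]
top red None
top blu None
top grn None
```

Yellow is at upper right, blue at upper left and green at the bottom, as expected. Second click.

Emit:
apply_moves(
  commands=[
    {"tx":-0.05,"ty":0,"tz":0,"rx":0,"ry":0,"rz":0},
    {"tx":-0.09,"ty":0,"tz":0,"rx":0,"ry":0,"rz":0},
    {"tx":-0.12,"ty":0,"tz":0,"rx":0,"ry":0,"rz":0},
    {"tx":-0.15,"ty":0,"tz":0,"rx":0,"ry":0,"rz":0},
    {"tx":-0.18,"ty":0,"tz":0,"rx":0,"ry":0,"rz":0},
  ],
)

```text
time: 7.72
tcp_pos: [0.5127, -0.0586, 0.1581]
ee_rot: [-3.141, -0.002, 1.617]
ft_force: [-0.5, 2.2, 1.7]
grip_width: 0.007
gripper_force: 1.8
```

Emit:
apply_moves(
  commands=[
    {"tx":-0.05,"ty":0,"tz":0,"rx":0,"ry":0,"rz":0},
    {"tx":-0.1,"ty":0,"tz":0,"rx":0,"ry":0,"rz":0},
    {"tx":-0.14,"ty":0,"tz":0,"rx":0,"ry":0,"rz":0},
    {"tx":-0.18,"ty":0,"tz":0,"rx":0,"ry":0,"rz":0},
    {"tx":-0.22,"ty":0,"tz":0,"rx":0,"ry":0,"rz":0},
  ],
)

```text
time: 8.35
tcp_pos: [0.5143, -0.0935, 0.1581]
ee_rot: [3.141, 0.001, 1.615]
ft_force: [-0.0, 0.1, -0.3]
grip_width: 0.004
gripper_force: 0.0
```

Emit:
apply_moves(
  commands=[
    {"tx":0,"ty":0,"tz":0,"rx":0,"ry":0,"rz":0},
    {"tx":0,"ty":0,"tz":0,"rx":0,"ry":0,"rz":0},
  ],
)

```text
time: 8.6
tcp_pos: [0.5142, -0.0924, 0.158]
ee_rot: [-3.142, -0.0, 1.616]
ft_force: [0.3, 0.1, 0.4]
grip_width: 0.007
gripper_force: 0.0
```

```bash
python3 look.py
```

```text
8.6 [ 0.5142 -0.0924  0.158 ] [-3.142 -0.     1.616] [0.3 0.1 0.4]
side green_tab [(array([ 0.506, -0.019,  0.075]), 0.87)]
side tab_place [(array([ 0.507, -0.062,  0.167]), 0.77)]
top tab rgb [ 38.  62. 114.]
side yel [274. 187.   7.]
side red None
side blu [271. 161.  65.]
side grn [271. 204.   1.]
top green_tab [(array([ 0.506, -0.014,  0.077]), 0.61)]
top tab_place [(array([ 0.513, -0.068,  0.163]), 0.66)]
top tab rgb [30.5 36.5 39.5]
top yel None
top red None
top blu None
top grn [259. 218.  46.]
```

Blue is now at the top and green at lower left. Withdraw, then the third click.

Emit:
apply_moves(
  commands=[
    {"tx":0,"ty":0,"tz":-0.15,"rx":0,"ry":0,"rz":0},
    {"tx":0,"ty":0,"tz":-0.28,"rx":0,"ry":0,"rz":0},
    {"tx":0,"ty":0,"tz":-0.28,"rx":0,"ry":0,"rz":0},
    {"tx":0.2,"ty":0,"tz":-0.28,"rx":0,"ry":0,"rz":0},
    {"tx":0.4,"ty":0,"tz":-0.28,"rx":0,"ry":0,"rz":0},
  ],
)

```text
time: 9.52
tcp_pos: [0.5109, -0.032, 0.1991]
ee_rot: [-3.14, -0.0, 1.615]
ft_force: [-0.5, 1.1, 0.2]
grip_width: 0.009
gripper_force: 0.0
```

Emit:
apply_moves(
  commands=[
    {"tx":0,"ty":0,"tz":0,"rx":0,"ry":0,"rz":0},
    {"tx":0,"ty":0,"tz":0.14,"rx":0,"ry":0,"rz":0},
    {"tx":0,"ty":0,"tz":0.28,"rx":0,"ry":0,"rz":0},
    {"tx":0,"ty":0,"tz":0.28,"rx":0,"ry":0,"rz":0},
  ],
)

```text
time: 10.02
tcp_pos: [0.5099, -0.0335, 0.1563]
ee_rot: [-3.137, 0.001, 1.614]
ft_force: [0.5, 0.3, 0.6]
grip_width: 0.007
gripper_force: 0.0
```

Emit:
apply_moves(
  commands=[
    {"tx":-0.05,"ty":0,"tz":0,"rx":0,"ry":0,"rz":0},
    {"tx":-0.09,"ty":0,"tz":0,"rx":0,"ry":0,"rz":0},
    {"tx":-0.12,"ty":0,"tz":0,"rx":0,"ry":0,"rz":0},
    {"tx":-0.15,"ty":0,"tz":0,"rx":0,"ry":0,"rz":0},
    {"tx":-0.18,"ty":0,"tz":0,"rx":0,"ry":0,"rz":0},
  ],
)

```text
time: 10.65
tcp_pos: [0.513, -0.0586, 0.1584]
ee_rot: [3.141, -0.002, 1.617]
ft_force: [-0.6, 2.9, 2.6]
grip_width: 0.004
gripper_force: 1.8
```

Emit:
apply_moves(
  commands=[
    {"tx":-0.05,"ty":0,"tz":0,"rx":0,"ry":0,"rz":0},
    {"tx":-0.1,"ty":0,"tz":0,"rx":0,"ry":0,"rz":0},
    {"tx":-0.14,"ty":0,"tz":0,"rx":0,"ry":0,"rz":0},
    {"tx":-0.18,"ty":0,"tz":0,"rx":0,"ry":0,"rz":0},
    {"tx":-0.22,"ty":0,"tz":0,"rx":0,"ry":0,"rz":0},
  ],
)

```text
time: 11.28
tcp_pos: [0.5142, -0.0935, 0.158]
ee_rot: [3.142, 0.001, 1.615]
ft_force: [-0.6, 0.1, 0.6]
grip_width: 0.008
gripper_force: 0.0
```

Emit:
apply_moves(
  commands=[
    {"tx":0,"ty":0,"tz":0,"rx":0,"ry":0,"rz":0},
    {"tx":0,"ty":0,"tz":0,"rx":0,"ry":0,"rz":0},
  ],
)

```text
time: 11.52
tcp_pos: [0.5142, -0.0925, 0.158]
ee_rot: [-3.142, -0.0, 1.616]
ft_force: [0.8, 1.2, 0.7]
grip_width: 0.008
gripper_force: 0.0
```

```bash
python3 look.py
```

```text
11.525 [ 0.5142 -0.0925  0.158 ] [-3.142 -0.     1.616] [0.8 1.2 0.7]
side green_tab []
side tab_place [(array([ 0.509, -0.064,  0.166]), 0.7)]
top tab rgb [141. 140. 128.]
side yel [272. 204.   8.]
side red None
side blu None
side grn None
top green_tab [(array([ 0.507, -0.014,  0.137]), 0.56)]
top tab_place [(array([ 0.512, -0.067,  0.162]), 0.89)]
top tab rgb [31. 36. 39.]
top yel None
top red None
top blu None
top grn [258. 212. 123.]
```

White is at the top and green at upper left, so this is the last click.

Emit:
apply_moves(
  commands=[
    {"tx":0,"ty":0,"tz":-0.15,"rx":0,"ry":0,"rz":0},
    {"tx":0,"ty":0,"tz":-0.28,"rx":0,"ry":0,"rz":0},
    {"tx":0,"ty":0,"tz":-0.28,"rx":0,"ry":0,"rz":0},
    {"tx":0.2,"ty":0,"tz":-0.28,"rx":0,"ry":0,"rz":0},
    {"tx":0.4,"ty":0,"tz":-0.28,"rx":0,"ry":0,"rz":0},
  ],
)

```text
time: 12.45
tcp_pos: [0.5109, -0.032, 0.199]
ee_rot: [-3.14, -0.0, 1.615]
ft_force: [-0.5, -0.2, 0.4]
grip_width: 0.004
gripper_force: 0.0
```

Emit:
apply_moves(
  commands=[
    {"tx":0,"ty":0,"tz":0,"rx":0,"ry":0,"rz":0},
    {"tx":0,"ty":0,"tz":0.14,"rx":0,"ry":0,"rz":0},
    {"tx":0,"ty":0,"tz":0.28,"rx":0,"ry":0,"rz":0},
    {"tx":0,"ty":0,"tz":0.28,"rx":0,"ry":0,"rz":0},
  ],
)

```text
time: 12.95
tcp_pos: [0.5099, -0.0335, 0.1563]
ee_rot: [-3.137, 0.001, 1.614]
ft_force: [-0.1, 0.3, 0.3]
grip_width: 0.009
gripper_force: 0.0
```

Emit:
apply_moves(
  commands=[
    {"tx":-0.05,"ty":0,"tz":0,"rx":0,"ry":0,"rz":0},
    {"tx":-0.09,"ty":0,"tz":0,"rx":0,"ry":0,"rz":0},
    {"tx":-0.12,"ty":0,"tz":0,"rx":0,"ry":0,"rz":0},
    {"tx":-0.15,"ty":0,"tz":0,"rx":0,"ry":0,"rz":0},
    {"tx":-0.18,"ty":0,"tz":0,"rx":0,"ry":0,"rz":0},
  ],
)

```text
time: 13.58
tcp_pos: [0.513, -0.0586, 0.1584]
ee_rot: [3.141, -0.002, 1.617]
ft_force: [-0.7, 3.2, 2.6]
grip_width: 0.008
gripper_force: 1.8
```

Emit:
apply_moves(
  commands=[
    {"tx":-0.05,"ty":0,"tz":0,"rx":0,"ry":0,"rz":0},
    {"tx":-0.1,"ty":0,"tz":0,"rx":0,"ry":0,"rz":0},
    {"tx":-0.14,"ty":0,"tz":0,"rx":0,"ry":0,"rz":0},
    {"tx":-0.18,"ty":0,"tz":0,"rx":0,"ry":0,"rz":0},
    {"tx":-0.22,"ty":0,"tz":0,"rx":0,"ry":0,"rz":0},
  ],
)

```text
time: 14.2
tcp_pos: [0.5142, -0.0935, 0.158]
ee_rot: [3.142, 0.001, 1.615]
ft_force: [-0.7, -0.0, -0.3]
grip_width: 0.004
gripper_force: 0.0
```

Emit:
apply_moves(
  commands=[
    {"tx":0,"ty":0,"tz":0,"rx":0,"ry":0,"rz":0},
    {"tx":0,"ty":0,"tz":0,"rx":0,"ry":0,"rz":0},
  ],
)

```text
time: 14.45
tcp_pos: [0.5142, -0.0924, 0.158]
ee_rot: [-3.142, -0.0, 1.616]
ft_force: [-0.5, -0.3, 0.8]
grip_width: 0.011
gripper_force: 0.0
```

```bash
python3 look.py
```

```text
14.45 [ 0.5142 -0.0924  0.158 ] [-3.142 -0.     1.616] [-0.5 -0.3  0.8]
side green_tab [(array([ 0.509, -0.069,  0.161]), 0.84)]
side tab_place [(array([ 0.506, -0.065,  0.164]), 0.55)]
top tab rgb [ 39. 101.  52.]
side yel [268. 203.  82.]
side red None
side blu None
side grn [271. 162.  58.]
top green_tab [(array([ 0.509, -0.067,  0.166]), 0.71)]
top tab_place [(array([ 0.51 , -0.068,  0.161]), 0.59)]
top tab rgb [29.5 33.  38. ]
top yel [259. 218.  49.]
top red None
top blu None
top grn None
```

Green is at the top. I'll leave straight up and then move well clear to the left.

Emit:
apply_moves(
  commands=[
    {"tx":0,"ty":0,"tz":-0.15,"rx":0,"ry":0,"rz":0},
    {"tx":0,"ty":0,"tz":-0.35,"rx":0,"ry":0,"rz":0},
    {"tx":0,"ty":0,"tz":-0.6,"rx":0,"ry":0,"rz":0},
    {"tx":0,"ty":0,"tz":-0.6,"rx":0,"ry":0,"rz":0},
  ],
)

```text
time: 15.25
tcp_pos: [0.5161, -0.0929, 0.2508]
ee_rot: [3.135, 0.0, 1.616]
ft_force: [-0.3, -0.2, -0.6]
grip_width: 0.007
gripper_force: 0.0
```

Emit:
apply_moves(
  commands=[
    {"tx":0.35,"ty":0,"tz":0,"rx":0,"ry":0,"rz":0},
    {"tx":0.7,"ty":0,"tz":0,"rx":0,"ry":0,"rz":0},
    {"tx":1,"ty":0,"tz":0,"rx":0,"ry":0,"rz":0},
    {"tx":1,"ty":0,"tz":0,"rx":0,"ry":0,"rz":0},
  ],
)

```text
time: 15.75
tcp_pos: [0.5065, 0.0617, 0.2468]
ee_rot: [-3.139, -0.001, 1.624]
ft_force: [0.9, 0.6, 0.6]
grip_width: 0.005
gripper_force: 0.0
```

Emit:
apply_moves(
  commands=[
    {"tx":0.35,"ty":0,"tz":0,"rx":0,"ry":0,"rz":0},
    {"tx":0.7,"ty":0,"tz":0,"rx":0,"ry":0,"rz":0},
    {"tx":1,"ty":0,"tz":0,"rx":0,"ry":0,"rz":0},
    {"tx":1,"ty":0,"tz":0,"rx":0,"ry":0,"rz":0},
  ],
)

```text
time: 16.25
tcp_pos: [0.4998, 0.2103, 0.2469]
ee_rot: [-3.14, 0.0, 1.622]
ft_force: [-0.7, -0.8, 0.0]
grip_width: 0.007
gripper_force: 0.0
```

```bash
python3 look.py; python3 - <<'E'
from h import *
p=imaging.get_image('top')
for n in('objective_40','filter_cube','dish_b','lab_timer'): print(n,[(np.round(d['xyz'],3),round(d['conf'],2)) for d in tip_of(n,p)[:1]])
cv2.imwrite('pics/topend.png',cv2.resize(p['frame'][150:300,180:380,::-1],None,fx=3.5,fy=3.5))
E
```

```text
16.25 [0.4998 0.2103 0.2469] [-3.14   0.     1.622] [-0.7 -0.8  0. ]
side green_tab [(array([ 0.508, -0.069,  0.162]), 0.56)]
side tab_place [(array([ 0.509, -0.064,  0.163]), 0.67)]
top tab rgb [ 39. 104.  53.]
side yel [268. 203.  83.]
side red None
side blu None
side grn [272. 162.  41.]
top green_tab [(array([ 0.506, -0.067,  0.163]), 0.83)]
top tab_place [(array([ 0.511, -0.068,  0.166]), 0.88)]
top tab rgb [ 32. 116.  53.]
top yel [259. 219.  47.]
top red None
top blu [305. 218.  38.]
top grn [285. 209.  54.]
objective_40 [(array([ 0.408,  0.043, -0.002]), 0.54)]
filter_cube [(array([ 0.436, -0.189,  0.005]), 0.59)]
dish_b [(array([ 0.537,  0.05 , -0.003]), 0.89)]
lab_timer [(array([ 0.526, -0.222,  0.001]), 0.7)]
```

View pics/topend.png

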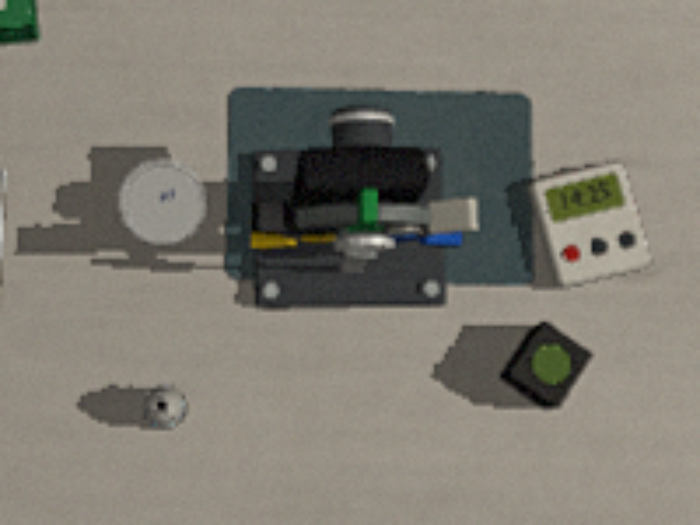

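The green tab is at the top (370,207 in the crop), the bystanders are where they were and the arm is clear.

```bash
python3 -c "
from bench import manip
print(manip.sign_off())"
```

```text
the job is handed in; nothing more can be done
None
```

The green filter is in the beam opening after four single clicks from yellow; the loose things stayed where they were, the arm ended clear of the wheel, and the job is handed in.

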